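Vent the warmer's water reservoir and take off its filler cap

TASK

Open the vent of the low steel water reservoir by turning its round handwheel counter-clockwise (seen from above) until the rib on the wheel points at the raised tab on the plate below it. Then take off the black filler cap with the bar grip: some of these caps open clockwise and some counter-clockwise, so find out by trying, turn it about a sixth of a turn the way it goes, and lift it off. Finish still gripping the cap, holding it still and level above its neck, at least 6 cm higher than where it sat, with the wheel left on the tab and the other things where they stood.

Things in the scene. Friction and masses are not known exactly. Their poses are not given: they have to be found in the camera images.
- tank: low stainless steel water reservoir of a buffet warmer, fixed; box 420 mm long (its y) and 200 mm deep (its x), flat lid plate (210 x 430 mm) at 120 mm above the table; origin under its centre on the table. The filler neck and the vent stand on its lid plate, one near each end, and may change places
- neck: steel filler neck under the cap, fixed on the reservoir; origin on its upright axis at the height of the lid plate; its z is up. It is 36 mm high; its base collar is 68 mm wide up to 20 mm (flange 84 mm wide, 4 mm thick)
- cap: black round loose filler cap (0.08 to 0.17 kg), 66 mm wide, closed with its origin 23 mm above the neck's; origin on its axis at the skirt's lower edge, z up. Round part 21 mm high; on it an upright bar grip 50 mm long (cap's x), 14 mm wide (its y), 21 to 51 mm above the origin. Held by inner lugs, it cannot be lifted when closed. The way it opens is not visible and differs from start to start
- cap_grip (a point): point on the cap's axis in its bar grip, 40 mm above the cap's origin, 11 mm below the bar's top; axes as the cap's. The right way the cap turns against a light drag and stops at about 1.4 rad; 0.8 to 1.3 rad from closed it lifts straight off (best 1.05) and the seal pushes it up 2 mm. The wrong way it meets a hard stop after 0.1 to 0.3 rad
- vent: vent fitting, fixed on the reservoir; origin on its upright axis at the height of the lid plate. A dark round plate 120 mm wide, 4 mm thick, carries the raised tab (18 mm long, 8 mm wide, top 9 mm above the origin) 39 to 57 mm from the axis in the direction of the vent's x axis
- vent_wheel (a joint): angle of the handwheel about its upright axis in rad, grows counter-clockwise seen from above; range 0 to 3.7, starts between 0 and 0.5; at 3.0 the rib on the wheel's top points straight at the tab. It stays where it is left; about 0.12 N m of friction
- wheel_center (a point): on the axis of the black handwheel at half the height of its grip: solid disc of 62 mm diameter, rim 18 mm high, underside 40 mm above the lid plate, this point 10 mm above that underside and 10 mm below the top; can be gripped across its whole diameter at any yaw. An aluminium rib 22 mm long, 6 mm wide, on its top face, standing up to 14 mm above this point, runs outwards from near the axis to the rim
- ramekin: small white ceramic pot, 48 mm wide, 32 mm high, standing on the reservoir's lid plate between the two fittings (bystander); origin under its centre
- spice_tin: small steel tin with paper label, 40 mm wide, 50 mm high, standing on the reservoir's lid plate between the two fittings (bystander); origin under its centre
- jar: glass jar, 70 mm wide, 110 mm high, on the table to the left (bystander); origin under its centre
- mixing_bowl: steel bowl, 150 mm wide, 65 mm high, on the table to the left (bystander); origin under its centre
- mug: white mug, 80 mm wide, 90 mm high, on the table to the right (bystander); origin under its centre
- tub: white open plastic tub, 130 x 110 x 70 mm, on the table to the right (bystander); origin under its centre
Things that resemble listed ones, but are neither listed nor needed, are in the scene too. What is shaped like the cap but orange is not meant.

How it is judged:
On the way, in this order (a step that is already met when the one before it is completed fails the run):
1. the vent wheel's rib stands at the tab (2.8 to 3.2 rad), with the cap still on (value of joint vent_wheel between 2.8 and 3.2 rad and velocity of joint vent_wheel between -0.1 and 0.1 rad/s and z of cap in the frame of neck below 0.03 m), for 0.2 s.
2. the cap is off its neck, in the fingers (z of cap in the frame of neck above 0.045 m and contact force between cap and the fingers above 1 N), for 0.1 s.
At the end, for the whole second after the job is handed in: The program ends while holding: the cap is gripped by the fingers, level within 0.3 rad, still, its origin more than 75 mm above the neck's origin (closed it is 23 mm) and within 80 mm of the neck's axis, touching neither neck, vent nor reservoir; the vent wheel stands between 2.8 and 3.2 rad (value of joint vent_wheel between 2.8 and 3.2 rad and z of cap in the frame of neck above 0.075 m and horizontal distance between cap and neck below 0.08 m and angle between cap's own z axis and vertical below 0.3 rad and contact force between cap and the fingers above 1 N and contact force between cap and neck below 0.1 N and contact force between cap and tank below 0.1 N and contact force between cap and vent below 0.1 N and linear speed of cap below 0.03 m/s); the arm keeps its last pose, push and grip.
It fails at once if a bystander (ramekin, spice tin, jar, bowl, mug or tub) is pushed away by more than 30 mm (distance of any of ramekin, spice_tin, jar, mixing_bowl, mug, tub from where it was at the start of the episode above 0.03 m).
It also fails if it takes over 69 s, if anything falls off the work surface, if the arm or the gripper's body presses on something with over 40 N, if the wrist force passes 120 N, or if a joint passes its speed limit or range.

ROBOT

A 6-joint arm with a two-finger parallel gripper is mounted at the origin on the work surface. World frame = base frame: x ahead of the robot, y to its left, z up, the work surface at z = 0. Lengths are in m, angles in rad, forces in N, time in s.
With the tool pointing down it reaches from about 0.35 to 0.975 m from the base axis. Payload 4.9 kg.
Tool frame: the origin (TCP) lies on the mounting face of the last link; the fingertips stand 173 mm ahead of it and the grasp point (between the pads) lies 155 mm ahead of it; x points along the fingers, z is the direction in which the jaws open and shut, and the axes are right-handed (so a half turn about x gives the same grasp; the last joint's range is limited). The gripper opens to 85 mm and grips with 20 to 120 N. Pads are 22 mm wide; open, the fingers measure 114 mm over their backs; the gripper's body (76 mm by 85 mm) begins 54 mm behind the grasp point. The pads swing forward as they close: fully open they stand 13 mm farther back than shut.
Start: joints at [-1.438, 0.053, 1.613, -0, 1.476, -0.119], TCP at [0.156, -0.605, 0.405] pointing down, gripper open.
Joint ranges: [-3.01, 3.01], [-1.01, 2.22], [0.06, 2.58], [-1.02, 4.17], [0.09, 2.62], [-3.14, 3.14]. Speed limits (rad/s): [2.57, 2.57, 3.14, 3.14, 3.14, 3.14].

INTERFACE

Orientations are given as a rotation vector (axis times angle).
In Python, from station import get_obs, get_image, get_calibration, finish_job, look_for, masks_of, tip_of gives the robot as it stands.
- The arm moves only by the tool carry_out, never from a script. Its argument "increments" is a list of rows, each a list of 3 entries, a list of its own where there are three numbers: the turn, a rotation vector about the world's x, y, z in units of 0.1 rad (1.0 is 0.1 rad), then the shift along the world's x, y, z in units of 20 mm (1.0 is 20 mm), then the opening, from 0 (shut) to 1 (fully open). A call has 1 to 8 rows; each row shifts and turns the pose as measured when the row begins; what a row does not reach is not made up. A row lasts 1/10 s, in which the tool goes at most 50 mm and 8.59 degrees, less where a joint would pass 70% of its speed; a pose out of reach is approached as far as the arm can. A call with a number of a shift or a turn outside -1 to 1 is refused whole. A call with a gripper value outside its range is refused whole. The fingers move at their own pace and stop on an object; "squeeze" is the grip in N (left out, the last holds). Time passes only in rows, so rows that do not move let the fingers close. It gives the time, the measured TCP pose, the force and the opening at its end, in the units of the state.
- get_obs(): the state, without advancing time (a new reading comes with each control period).
- get_image(name): name is "side" or "top"; returns (picture, depth): 420x560x3 uint8, blue, green, red; 420x560 float32, m along the optical axis (not along the pixel's ray), 0 where there is no reading.
- get_calibration(name): a dict with "fx", "fy", "cx", "cy" (pixels), "position" and "orientation" of the camera in the world. Camera axes: x right, y down, z forward; pixel columns grow to the right and rows downward; lengths in m; the calibration is good to about 2 mm. A picture is of the moment at which its call begins. get_calibration takes no time and is no camera call.
- finish_job(): hands the job in, once; it reports no verdict.
Trained networks look in the newest picture that a camera, given by its name, has taken for a name from the list of things; names that differ only in an ending like _2 or _b are one class to them, and where a whole thing is asked for, a point or a joint stands for the part that bears it (a point fixed in the world has none). Each returns a list of dicts, best first, with "p" (0 to 1); they miss things now and then, are a little off and sometimes report something else, mostly with a low value. They report only what shows in the picture. A call takes as long as a camera call. They do not tell look-alikes from the thing itself.
- look_for(camera, query): "centre" ([column, row] in pixels, amid what is visible of it).
- masks_of(camera, query): "region" (420x560 bool, what is visible of it) and "centre" ([column, row] in pixels, amid what is visible of it).
- tip_of(camera, query): "centre" ([column, row] in pixels: a listed point, or the origin of a listed thing).
The state is a dict: "t": time; "q": joint angles; "dq": joint speeds; "effort": joint torques, N m; "tool_pos": TCP position; "tool_rot": TCP orientation; "contact_force": force on the tool from outside, world axes, zero at the start; "wrist_torque": the same for the moment, N m; "opening": finger opening in m.
Only numpy, scipy, OpenCV 4.12 (cv2) and the standard library are available. Lean on these libraries where they do the work, as an engineer would, in place of code of your own. Each camera call takes 0.05 s, during which the arm holds its last target.

## Working session

There is one attempt and no reset: what is moved stays moved. The work goes in short steps, Python scripts to look and compute and a tool call to move; the robot and the scene stay as the last step left them, time stands still between calls to the robot, and variables do not carry over. Pictures are saved under pics/ and viewed, and the job is handed in when it is done.

Besides the shell and the picture viewer there is one more tool, called after "Request:" as name(argument=value, ...) on one line, values as JSON. carry_out: Moves the arm, as the interface text tells. Shifts and turns lie within -1 to 1; 1 stands for 20 mm of shift or 0.1 rad of turn. Its arguments: {"type":"object","properties":{"increments":{"type":"array","items":{"type":"array"}},"squeeze":{"type":"number"}},"required":["increments"]}

```bash
mkdir -p pics; ls; cat > h.py <<'E'
import numpy as np, cv2
from scipy.spatial.transform import Rotation as R
from station import *
def cal(n):
    c=get_calibration(n); o=np.array(c['orientation'],float)
    M=o if o.shape==(3,3) else (R.from_rotvec(o).as_matrix() if o.size==3 else R.from_quat(o).as_matrix())
    return c,M,np.array(c['position'])
def back(n,uv,d):
    c,M,p=cal(n); return p+M@np.array([(uv[0]-c['cx'])/c['fx']*d,(uv[1]-c['cy'])/c['fy']*d,d])
def onz(n,uv,z):
    c,M,p=cal(n); r=M@np.array([(uv[0]-c['cx'])/c['fx'],(uv[1]-c['cy'])/c['fy'],1]); return p+r*(z-p[2])/r[2]
def proj(n,P):
    c,M,p=cal(n); q=M.T@(np.array(P)-p); return np.array([c['cx']+c['fx']*q[0]/q[2],c['cy']+c['fy']*q[1]/q[2]])
E
python3 - <<'E'
from h import *
print(get_obs())
for n in('side','top'):
    im,d=get_image(n); cv2.imwrite(f'pics/{n}0.png',im); np.savez(f'pics/{n}0.npz',im=im,d=d); print(get_calibration(n))
    for q in('cap_grip','wheel_center','vent','neck','cap'):
        print(n,q,[(np.round(x['centre'],1),round(x['p'],2)) for x in tip_of(n,q)])
E
```

```text
pics
{'t': 0.0, 'q': array([-1.43799491e+00,  5.33404581e-02,  1.61434425e+00,  2.21511296e-05,
        1.47599862e+00, -1.18988262e-01]), 'dq': array([ 0.00129936, -0.00022784, -0.00049805,  0.00030826, -0.00122727,
       -0.00079162]), 'effort': array([-8.69352880e-05, -3.93684554e+01, -3.70174885e+01, -1.04177227e-04,
        6.97415555e-03,  2.27923852e-05]), 'tool_pos': array([ 0.15568293, -0.60500659,  0.4034428 ]), 'tool_rot': array([ 1.02319848,  1.31935882, -1.02072369]), 'contact_force': array([-0.03259325,  0.32148041,  0.09214211]), 'wrist_torque': array([ 0.00583287, -0.00279026,  0.00113477]), 'opening': 0.08552253877062145}
{'fx': 443.734981425979, 'fy': 443.734981425979, 'cx': 285.2181327905048, 'cy': 211.9866161021255, 'position': array([ 0.17880601, -0.65739073,  0.99197445]), 'orientation': array([-2.3679981 ,  0.54118033, -0.18840376])}
side cap_grip [(array([363.6, 225.3]), 0.81), (array([251.3, 295. ]), 0.75), (array([286.2, 351.5]), 0.63)]
side wheel_center [(array([294.1, 176.3]), 0.77)]
side vent [(array([292.8, 194.7]), 0.93)]
side neck [(array([359.8, 242.6]), 0.79)]
side cap [(array([358.1, 234.7]), 0.72), (array([285.5, 361.3]), 0.66), (array([253.6, 299.3]), 0.64)]
{'fx': 412.23584249842315, 'fy': 412.23584249842315, 'cx': 277.3096912850775, 'cy': 214.81852864377421, 'position': array([0.24051767, 0.0059444 , 1.37400046]), 'orientation': array([-2.17921993,  2.01314716, -0.22451428])}
top cap_grip [(array([331.6, 188.1]), 0.92), (array([315.5, 279.3]), 0.77), (array([371.6, 282.5]), 0.56)]
top wheel_center [(array([256.1, 197.8]), 0.72)]
top vent [(array([260. , 203.2]), 0.63)]
top neck [(array([329. , 188.9]), 0.6)]
top cap [(array([313.7, 281.8]), 0.88), (array([366.7, 285.2]), 0.8), (array([333.4, 187.5]), 0.75)]
```

View pics/side0.png

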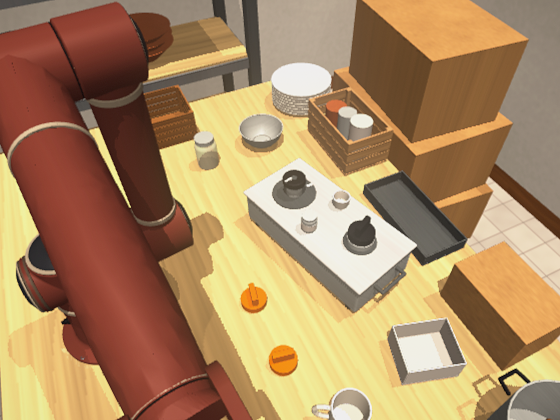

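View pics/top0.png

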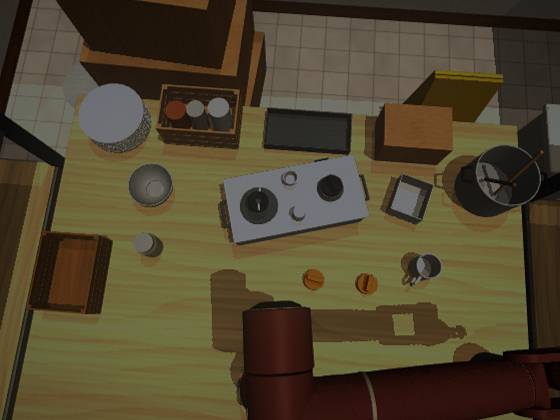

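```bash
python3 - <<'E'
from h import *
s=np.load('pics/side0.npz');t=np.load('pics/top0.npz')
cv2.imwrite('pics/side0c.png',cv2.resize(s['im'][140:290,210:410],None,fx=4,fy=4,interpolation=cv2.INTER_CUBIC))
cv2.imwrite('pics/top0c.png',cv2.resize(t['im'][140:260,220:380],None,fx=5,fy=5,interpolation=cv2.INTER_CUBIC))
for n,q,z in [('side',(363.6,225.3),.183),('top',(331.6,188.1),.183),('side',(294.1,176.3),.17),('top',(256.1,197.8),.17),('side',(292.8,194.7),.12),('top',(260,203.2),.12),('side',(359.8,242.6),.12),('top',(329,188.9),.12)]:
    print(n,q,np.round(onz(n,q,z),4))
E
```

```text
side (363.6, 225.3) [ 0.6247 -0.1303  0.183 ]
top (331.6, 188.1) [ 0.6065 -0.126   0.183 ]
side (294.1, 176.3) [0.5568 0.1026 0.17  ]
top (256.1, 197.8) [0.562  0.0986 0.17  ]
side (292.8, 194.7) [0.545  0.0863 0.12  ]
top (260, 203.2) [0.5589 0.0887 0.12  ]
side (359.8, 242.6) [ 0.6214 -0.1322  0.12  ]
top (329, 188.9) [ 0.6226 -0.1249  0.12  ]
```

View pics/side0c.png

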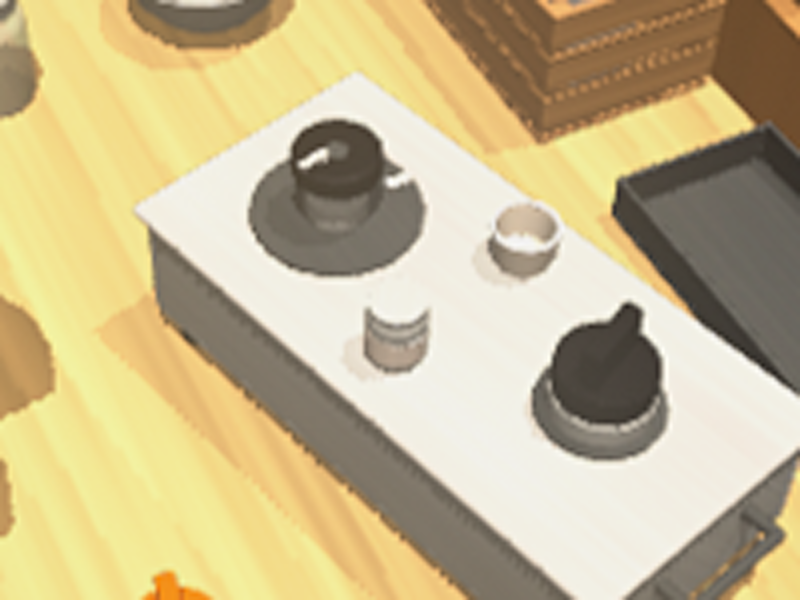

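View pics/top0c.png

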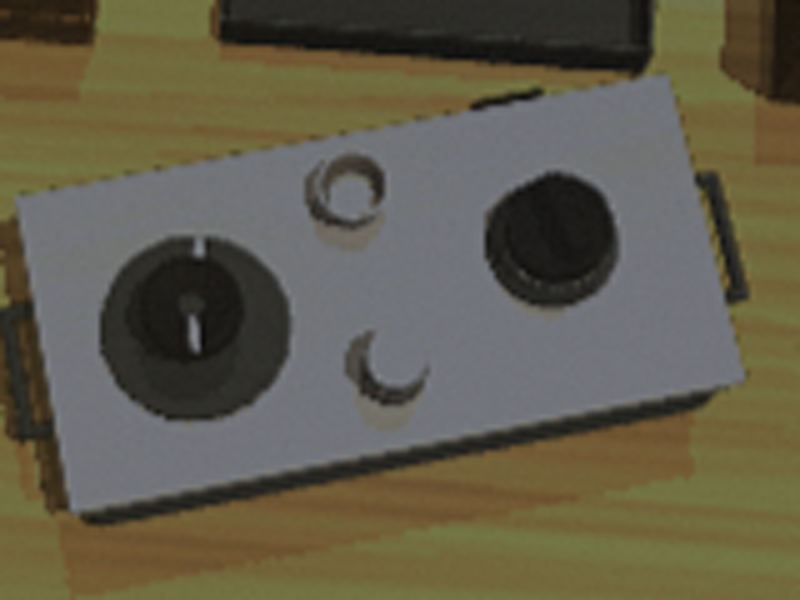

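```bash
cat >> h.py <<'E'
def cloud(n,d):
    c,M,p=cal(n); v,u=np.mgrid[0:420,0:560]
    P=np.stack([(u-c['cx'])/c['fx']*d,(v-c['cy'])/c['fy']*d,d],-1)@M.T+p
    P[d<=0]=np.nan; return P
E
python3 - <<'E'
from h import *
f=lambda n,c,z:np.round(onz(n,c,z),4)[:2]
T=lambda x,y:(x/5+220-.4,y/5+140-.4); S=lambda x,y:(x/4+210-.4,y/4+140-.4)
for nm,t,s,z in [('plate',(196,328),(337,212),.124),('tab',(200,247),(400,180),.129),('rib',(194,333),(313,159),.184),('wheeltop',(188,308),(338,156),.178)]:
    print(nm,f('top',T(*t),z),f('side',S(*s),z))
for n in('top','side'):
    z=np.load(f'pics/{n}0.npz'); P=cloud(n,z['d']); im=z['im']
    m=(P[...,2]>.105)&(P[...,2]<.25)&(P[...,0]>.4)&(P[...,0]<.8)&(abs(P[...,1])<.3)
    Q=P[m]; lid=Q[abs(Q[:,2]-.12)<.006]; 
    print(n,'lid z',np.median(lid[:,2]),cv2.minAreaRect(lid[:,:2].astype(np.float32)))
    for nm,c in(('cap',(.62,-.13)),('wheel',(.555,.095))):
        q=Q[np.hypot(Q[:,0]-c[0],Q[:,1]-c[1])<.07]
        for lo,hi in ((.12,.126),(.145,.156),(.16,.167),(.168,.172),(.173,.180),(.180,.187),(.185,.2)):
            w=q[(q[:,2]>lo)&(q[:,2]<=hi)]
            if len(w)>5: print(nm,lo,hi,len(w),np.round(w.mean(0),4),np.round((w.max(0)+w.min(0))/2,4)[:2],np.round(np.ptp(w,0),3)[:2],'ang',np.round(cv2.minAreaRect(w[:,:2].astype(np.float32))[1:],3))
        if nm=='cap':
            w=q[q[:,2]>.178][:,:2]; e,V=np.linalg.eigh(np.cov(w.T)); print('bar dir',np.degrees(np.arctan2(V[1,1],V[0,1])),e, q[:,2].max())
    for nm in('ramekin','spice_tin'):
        r=masks_of(n,nm)
        if r: 
            w=P[r[0]['region']]; print(nm,r[0]['p'],np.nanmean(w,0),np.nanmin(w,0),np.nanmax(w,0))
E
```

```text
plate [0.5511 0.0916] [0.5494 0.0887]
tab [0.6024 0.0934] [0.5993 0.0926]
rib [0.5331 0.0884] [0.5308 0.0866]
wheeltop [0.5496 0.0937] [0.5493 0.0875]
top lid z 0.1204239086622998 ((0.6133801341056824, -0.0020445585250854492), (0.3601205050945282, 0.5965977907180786), 0.9358367919921875)Traceback (most recent call last):
  File "<stdin>", line 15, in <module>
    return _wrapfunc(a, 'round', decimals=decimals, out=out)
    return _wrapit(obj, method, *args, **kwds)
    conv = _array_converter(obj)
ValueError: setting an array element with a sequence. The requested array has an inhomogeneous shape after 1 dimensions. The detected shape was (2,) + inhomogeneous part.
```

```bash
python3 - <<'E'
from h import *
for n in('top','side'):
    z=np.load(f'pics/{n}0.npz'); P=cloud(n,z['d']); im=z['im']
    m=(P[...,2]>.105)&(P[...,2]<.25)&(P[...,0]>.4)&(P[...,0]<.8)&(abs(P[...,1])<.3)
    Q=P[m]
    for nm,c in(('cap',(.62,-.13)),('wheel',(.552,.09))):
        q=Q[np.hypot(Q[:,0]-c[0],Q[:,1]-c[1])<.07]
        for lo,hi in ((.145,.156),(.16,.167),(.168,.172),(.172,.180),(.180,.187),(.187,.2)):
            w=q[(q[:,2]>lo)&(q[:,2]<=hi)]
            if len(w)>5: print(n,nm,lo,hi,len(w),np.round(w.mean(0),4),np.round((w.max(0)+w.min(0))/2,4)[:2],np.round(np.ptp(w,0),3)[:2])
        if nm=='cap':
            w=q[q[:,2]>.178][:,:2]; e,V=np.linalg.eigh(np.cov(w.T)); print('bar dir',np.degrees(np.arctan2(V[1,1],V[0,1])),e, q[:,2].max())
    get_image(n)
    for nm in('ramekin','spice_tin'):
        r=masks_of(n,nm)
        if r: 
            w=P[r[0]['region']]; print(nm,r[0]['p'],np.nanmean(w,0),np.nanmin(w,0),np.nanmax(w,0))
E
```

```text
top cap 0.145 0.156 19 [ 0.601  -0.1166  0.1513] [ 0.6108 -0.1214] [0.036 0.052]
top cap 0.16 0.167 194 [ 0.6207 -0.1265  0.1641] [ 0.6244 -0.1273] [0.063 0.065]
top cap 0.168 0.172 16 [ 0.6258 -0.127   0.1694] [ 0.6275 -0.1282] [0.051 0.054]
top cap 0.172 0.18 11 [ 0.6222 -0.1242  0.1766] [ 0.6212 -0.1287] [0.043 0.035]
top cap 0.18 0.187 10 [ 0.6132 -0.1274  0.1834] [ 0.619  -0.1278] [0.037 0.028]
top cap 0.187 0.2 84 [ 0.6243 -0.1271  0.1933] [ 0.6243 -0.1278] [0.047 0.031]
bar dir -154.17488022122708 [2.09938260e-05 2.24769407e-04] 0.2005499721584949
top wheel 0.16 0.167 7 [0.5283 0.0844 0.1643] [0.5369 0.0818] [0.029 0.04 ]
top wheel 0.172 0.18 204 [0.5513 0.0915 0.1777] [0.5528 0.0919] [0.06  0.061]
top wheel 0.18 0.187 122 [0.5514 0.0925 0.1817] [0.5516 0.0926] [0.058 0.057]
ramekin 0.73 [6.47172099e-01 4.82816538e-04 1.37091667e-01] [ 0.62115817 -0.02098157  0.11956247] [0.66589624 0.02330125 0.15643133]
spice_tin 0.49 [ 0.52722028 -0.03241699  0.16379009] [ 0.51135548 -0.05196191  0.11726408] [ 0.54990703 -0.01337025  0.17661271]
side cap 0.145 0.156 69 [ 0.6064 -0.1481  0.1
[... 474 characters left out ...]
95949318e-05 2.46009969e-04] 0.1991345993765674
side wheel 0.145 0.156 10 [0.5476 0.0759 0.146 ] [0.5491 0.0804] [0.031 0.023]
side wheel 0.16 0.167 9 [0.5349 0.0764 0.1658] [0.5471 0.0794] [0.053 0.033]
side wheel 0.168 0.172 25 [0.5425 0.0684 0.1701] [0.5472 0.0776] [0.052 0.037]
side wheel 0.172 0.18 128 [0.5478 0.0837 0.1778] [0.5499 0.0908] [0.06  0.064]
side wheel 0.18 0.187 223 [0.5495 0.0897 0.1821] [0.55   0.0896] [0.06 0.06]
ramekin 0.85 [6.43318940e-01 2.96295650e-04 1.42076511e-01] [ 0.61880636 -0.02451934  0.12236881] [0.67428614 0.02453318 0.15689103]
spice_tin 0.92 [ 0.52611393 -0.0416898   0.15879236] [ 0.50887399 -0.05620661  0.12151424] [ 0.54990118 -0.0158595   0.1752739 ]
```

Request:
carry_out(increments=[[[0,0,0],[0.5,1,0.3],1],[[0,0,0],[0.5,1,0.3],1],[[0,0,0],[0.5,1,0.3],1],[[0,0,0],[0.5,1,0.3],1],[[0,0,0],[0.5,1,0],1],[[0,0,0],[0.5,1,0],1],[[0,0,0],[0.5,1,0],1],[[0,0,0],[0.5,1,0],1]], squeeze=60)

```text
t: 1.7
tool_pos: [0.2365, -0.4411, 0.4296]
tool_rot: [1.024, 1.315, -1.025]
contact_force: [0.3, 0.3, 0.0]
opening: 0.0855
```

```bash
cat > st.py <<'E'
from h import *
o=get_obs(); r=R.from_rotvec(o['tool_rot']).as_matrix()
print('t',round(o['t'],2),'q',np.round(o['q'],3),'pos',np.round(o['tool_pos'],4),'x',np.round(r[:,0],3),'z',np.round(r[:,2],3),'yaw z',round(np.degrees(np.arctan2(r[1,2],r[0,2])),1),'grasp',np.round(o['tool_pos']+.155*r[:,0],4))
print('F',np.round(o['contact_force'],2),'M',np.round(o['wrist_torque'],2),'op',round(o['opening'],4))
E
python3 st.py
```

```text
t 1.7 q [-1.227 -0.266  1.866  0.     1.54   0.096] pos [ 0.2365 -0.4411  0.4296] x [ 0.    -0.001 -1.   ] z [ 0.245 -0.97   0.001] yaw z -75.8 grasp [ 0.2366 -0.4412  0.2746]
F [0.25 0.33 0.  ] M [-0.03 -0.02 -0.02] op 0.0855
```

Request:
carry_out(increments=[[[0,0,0],[0.6,1,0],1],[[0,0,0],[0.6,1,0],1],[[0,0,0],[0.6,1,0],1],[[0,0,0],[0.6,1,0],1],[[0,0,0],[0.6,1,0],1],[[0,0,0],[0.6,1,0],1],[[0,0,0],[0.6,1,0],1],[[0,0,0],[0.6,1,0],1]])

```text
t: 2.5
tool_pos: [0.335, -0.2737, 0.4309]
tool_rot: [1.024, 1.311, -1.027]
contact_force: [0.5, -0.3, -0.8]
opening: 0.0855
```

Request:
carry_out(increments=[[[0,0,0],[0.6,1,0],1],[[0,0,0],[0.6,1,0],1],[[0,0,0],[0.6,1,0],1],[[0,0,0],[0.6,1,0],1],[[0,0,0],[0.6,1,0],1],[[0,0,0],[0.6,1,0],1],[[0,0,0],[0.6,1,0],1],[[0,0,0],[0.6,1,0],1]])

```text
t: 3.3
tool_pos: [0.4335, -0.1059, 0.4326]
tool_rot: [1.024, 1.305, -1.026]
contact_force: [0.4, 0.4, 0.9]
opening: 0.0856
```

Request:
carry_out(increments=[[[0,0,0],[0.6,1,0],1],[[0,0,0],[0.6,1,0],1],[[0,0,0],[0.6,1,0],1],[[0,0,0],[0.6,1,0],1],[[0,0,0],[0.6,1,0],1],[[0,0,0],[0.6,1,0],1],[[0,0,0],[0.6,1,0],1],[[0,0,0],[0.6,1,0],1]])

```text
t: 4.1
tool_pos: [0.5324, 0.062, 0.434]
tool_rot: [1.024, 1.302, -1.024]
contact_force: [0.2, -0.6, -0.1]
opening: 0.0853
```

```bash
python3 st.py
```

```text
t 4.1 q [-0.021 -0.18   1.786 -0.008  1.524  1.303] pos [0.5324 0.062  0.434 ] x [ 0.011 -0.008 -1.   ] z [ 0.244 -0.97   0.01 ] yaw z -75.9 grasp [0.5341 0.0608 0.279 ]
F [ 0.22 -0.6  -0.15] M [-0.03 -0.07 -0.01] op 0.0853
```

Request:
carry_out(increments=[[[0.08,0.11,0],[0.45,0.75,-0.7],1],[[0,0,0],[0.48,0.7,-0.7],1],[[0,0,0],[0,0,-0.8],1],[[0,0,0],[0,0,-0.8],1],[[0,0,0],[0,0,0],1]])

```text
t: 4.6
tool_pos: [0.552, 0.0941, 0.3719]
tool_rot: [1.023, 1.316, -1.022]
contact_force: [0.8, -0.0, 0.4]
opening: 0.0855
```

```bash
python3 st.py; python3 - <<'E'
from h import *
for n in('side','top'):
    im,d=get_image(n); cv2.imwrite(f'pics/{n}1.png',cv2.resize(im[140:290,210:410],None,fx=4,fy=4,interpolation=cv2.INTER_CUBIC))
E
```

```text
t 4.6 q [ 0.036 -0.08   1.8   -0.     1.421  1.357] pos [0.552  0.0941 0.3719] x [ 0.001 -0.    -1.   ] z [ 0.248 -0.969  0.   ] yaw z -75.7 grasp [0.5521 0.0941 0.2169]
F [ 0.85 -0.    0.44] M [-0.    0.02  0.04] op 0.0855
```

View pics/side1.png

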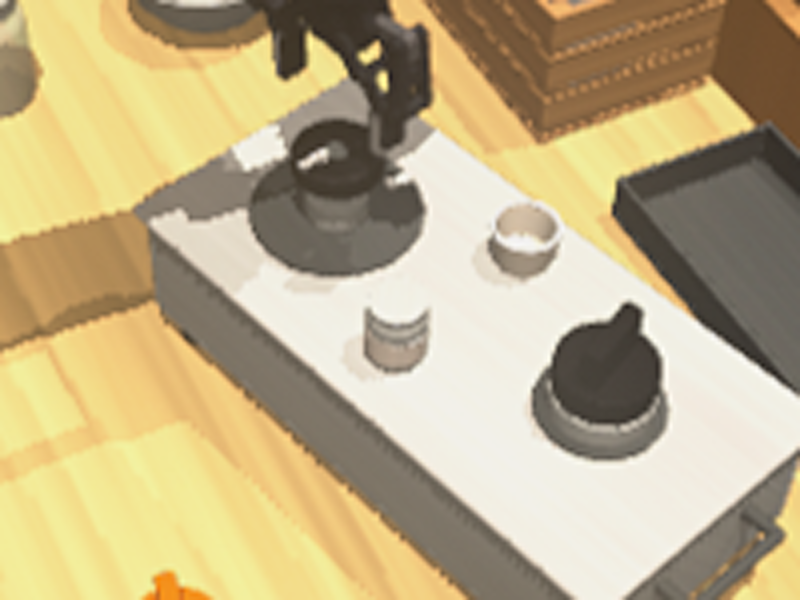

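Request:
carry_out(increments=[[[0,0,0],[-0.05,-0.15,-0.8],1],[[0,0,0],[0,0,-0.8],1],[[0,0,0],[0,0,-0.8],1],[[0,0,0],[0,0,0],1],[[0,0,0],[0,0,0],0.6],[[0,0,0],[0,0,0],0.4],[[0,0,0],[0,0,0],0.3],[[0,0,0],[0,0,0],0.3]], squeeze=30)

```text
t: 5.5
tool_pos: [0.5507, 0.0905, 0.3261]
tool_rot: [1.034, 1.315, -1.017]
contact_force: [0.2, -0.2, -2.7]
opening: 0.0604
```

```bash
python3 st.py
```

```text
t 5.5 q [ 0.028 -0.047  1.847  0.008  1.334  1.35 ] pos [0.5507 0.0905 0.3261] x [ 0.007  0.008 -1.   ] z [ 0.244 -0.97  -0.006] yaw z -75.9 grasp [0.5518 0.0917 0.1711]
F [ 0.17 -0.17 -2.72] M [ 0.07 -0.03 -0.01] op 0.0604
```

Request:
carry_out(increments=[[[0,0,0.5],[0,0,0],0],[[0,0,1],[0,0,0],0],[[0,0,1],[0,0,0],0],[[0,0,1],[0,0,0],0],[[0,0,1],[0,0,0],0],[[0,0,1],[0,0,0],0],[[0,0,1],[0,0,0],0],[[0,0,1],[0,0,0],0]])

```text
t: 6.3
tool_pos: [0.5511, 0.0902, 0.3261]
tool_rot: [0.441, 1.531, -0.419]
contact_force: [0.2, 0.4, -3.0]
opening: 0.0604
```

```bash
python3 st.py
```

```text
t 6.3 q [ 0.026 -0.045  1.845  0.015  1.34   0.571] pos [0.5511 0.0902 0.3261] x [ 0.001  0.014 -1.   ] z [ 0.853 -0.521 -0.007] yaw z -31.4 grasp [0.5513 0.0924 0.1711]
F [ 0.19  0.37 -3.02] M [ 0.16 -0.02 -0.15] op 0.0604
```

Request:
carry_out(increments=[[[-0.07,0,1],[0,0,0],0],[[-0.05,0,1],[0,0,0],0],[[0,0,1],[0,0,0],0],[[0,0,1],[0,0,0],0],[[0,0,1],[0,0,0],0],[[0,0,1],[0,0,0],0],[[0,0,1],[0,0,0],0],[[0,0,1],[0,0,0],0]])

```text
t: 7.1
tool_pos: [0.5513, 0.0914, 0.3261]
tool_rot: [-0.215, 1.565, 0.228]
contact_force: [0.7, 1.1, -1.2]
opening: 0.0603
```

Request:
carry_out(increments=[[[0,0,1],[0,0,0],0],[[0,0,1],[0,0,0],0],[[0,0,1],[0,0,0],0],[[0,0,1],[0,0,0],0],[[0,0,1],[0,0,0],0],[[0,0,1],[0,0,0],0],[[0,0,1],[0,0,0],0],[[0,0,1],[0,0,0],0]])

```text
t: 7.9
tool_pos: [0.5514, 0.0917, 0.3261]
tool_rot: [-0.861, 1.401, 0.873]
contact_force: [-0.3, 2.0, -2.0]
opening: 0.0603
```

```bash
python3 st.py; python3 - <<'E'
from h import *
for n in('side','top'):
    im,d=get_image(n); cv2.imwrite(f'pics/{n}2.png',cv2.resize(im[140:240,220:360],None,fx=5,fy=5,interpolation=cv2.INTER_CUBIC))
E
```

```text
t 7.9 q [ 0.031 -0.04   1.84   0.002  1.353 -1.082] pos [0.5514 0.0917 0.3261] x [-0.011  0.001 -1.   ] z [ 0.442  0.897 -0.004] yaw z 63.8 grasp [0.5496 0.0919 0.1711]
F [-0.26  1.96 -2.01] M [-0.09  0.11 -0.17] op 0.0603
```

View pics/side2.png

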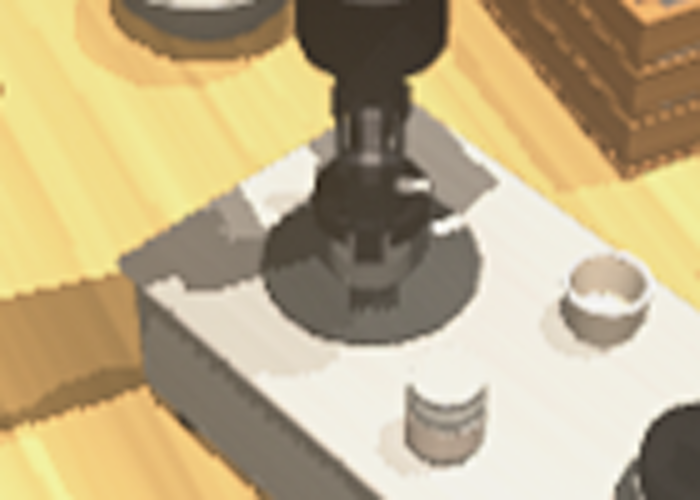

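```bash
python3 - <<'E'
from h import *
c=np.array([.551,.091])
for n,uv,z,nm in [('side',(415/5+219.6,185/5+139.6),.184,'rib'),('side',(450/5+219.6,223/5+139.6),.129,'tab')]:
    p=onz(n,uv,z)[:2]; v=p-c; print(nm,p,np.degrees(np.arctan2(v[1],v[0])),np.hypot(*v))
E
```

```text
rib [0.56973359 0.07888273] -32.89561866029794 0.02231088316834412
tab [0.60001773 0.09398862] 3.489017763152615 0.04910875750199853
```

View pics/top2.png

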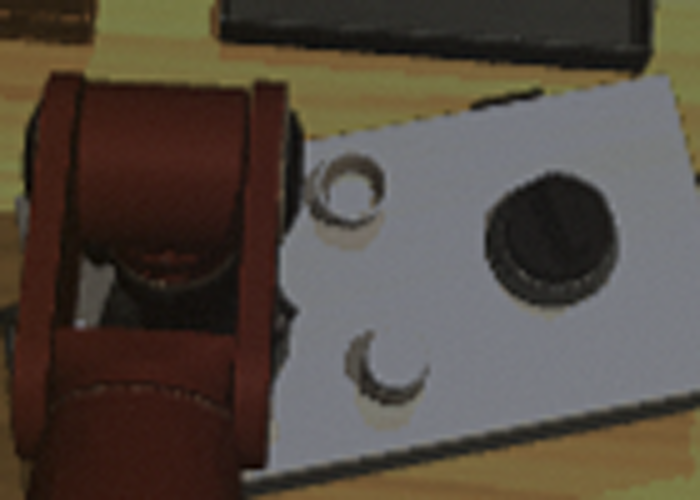

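Request:
carry_out(increments=[[[0,-0.08,1],[0,0,0],0],[[0,0,1],[0,0,0],0],[[0,0,1],[0,0,0],0],[[0,0,1],[0,0,0],0],[[0,0,1],[0,0,0],0],[[0,0,0.8],[0,0,0],0],[[0,0,0],[0,0,0],0],[[0,0,0],[0,0,0],0]])

```text
t: 8.8
tool_pos: [0.5505, 0.0919, 0.3261]
tool_rot: [-1.298, 1.158, 1.301]
contact_force: [0.6, 1.2, -2.5]
opening: 0.0599
```

```bash
python3 st.py; python3 - <<'E'
from h import *
for n in('side',):
    im,d=get_image(n); cv2.imwrite(f'pics/{n}3.png',cv2.resize(im[150:220,260:340],None,fx=8,fy=8,interpolation=cv2.INTER_CUBIC))
E
```

```text
t 8.8 q [ 0.033 -0.043  1.843 -0.004  1.348 -1.658] pos [0.5505 0.0919 0.3261] x [-0.006 -0.005 -1.   ] z [-0.121  0.993 -0.004] yaw z 96.9 grasp [0.5495 0.0912 0.1711]
F [ 0.6   1.19 -2.48] M [-0.1  -0.    0.15] op 0.0599
```

View pics/side3.png

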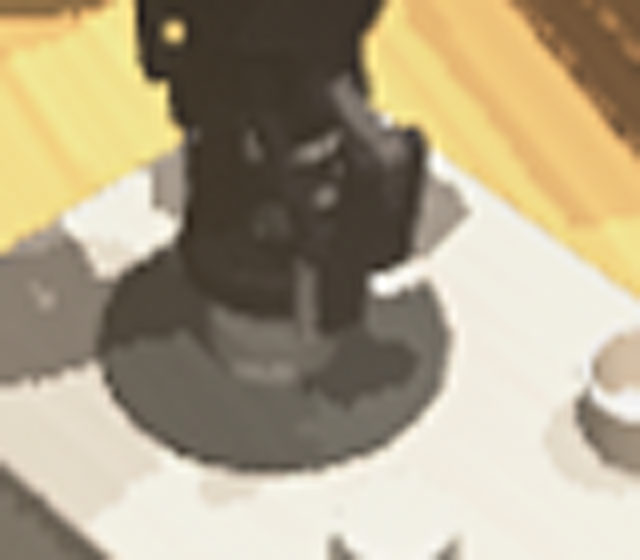

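Request:
carry_out(increments=[[[0,0,0],[0,0,0],1],[[0,0,0],[0,0,0],1],[[0,0,0],[0,0,0],1],[[0,0,0],[0,0,0.8],1],[[0,0,0],[0,0,1],1],[[0,0,0],[0,0,1],1],[[0,0,0],[0,0,1],1],[[0,0,0],[0,0,1],1]])

```text
t: 9.65
tool_pos: [0.5504, 0.0913, 0.4297]
tool_rot: [-1.294, 1.16, 1.296]
contact_force: [0.4, 0.1, -0.1]
opening: 0.0855
```

Request:
carry_out(increments=[[[0,0,0],[0.3,-1,0],1],[[0,0,0],[0.3,-1,0],1],[[0,0,0],[0.3,-1,0],1],[[0,0,0],[0.3,-1,0],1],[[0,0,0],[0.3,-1,0],1],[[0,0,0],[0.3,-1,0],1],[[0,0,0],[0.3,-1,0],1],[[0,0,0],[0.3,-1,0],1]])

```text
t: 10.45
tool_pos: [0.5999, -0.0726, 0.4523]
tool_rot: [-1.311, 1.141, 1.275]
contact_force: [0.8, 0.6, -0.1]
opening: 0.0851
```

```bash
python3 st.py; python3 - <<'E'
from h import *
a=[]
for n,(u,v) in(('side',(260,150)),('top',(225,165))):
    im,d=get_image(n); a.append(cv2.resize(im[v:v+70,u:u+80],None,fx=5,fy=5,interpolation=cv2.INTER_CUBIC))
cv2.imwrite('pics/b4.png',np.hstack(a))
E
```

```text
t 10.45 q [-2.430e-01 -2.600e-02  1.613e+00 -1.000e-03  1.531e+00 -1.931e+00] pos [ 0.5999 -0.0726  0.4523] x [ 0.023 -0.006 -1.   ] z [-0.117  0.993 -0.009] yaw z 96.7 grasp [ 0.6034 -0.0735  0.2974]
F [ 0.77  0.6  -0.08] M [ 0.    0.04 -0.01] op 0.0851
```

View pics/b4.png

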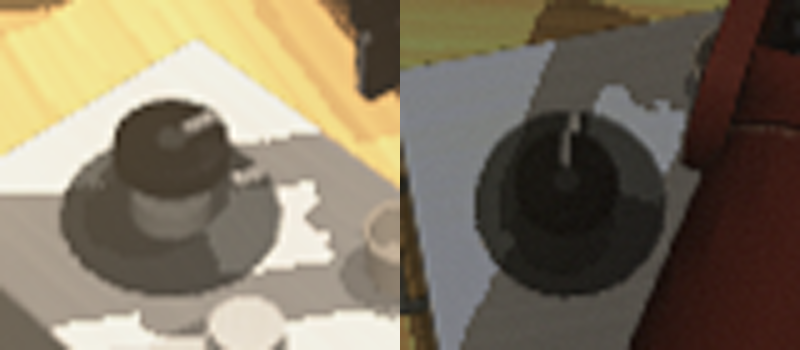

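```bash
python3 - <<'E'
from h import *
S=lambda x,y:(x/5+259.6,y/5+149.6); T=lambda x,y:((x-400)/5+224.6,y/5+164.6)
for n,a,b,tab,pl in (('side',S(182,129),S(213,112),S(250,174),S(170,212)),('top',T(565,165),T(570,122),T(577,120),T(570,202))):
    a=onz(n,a,.184)[:2];b=onz(n,b,.184)[:2];t=onz(n,tab,.129)[:2];p=onz(n,pl,.124)[:2]
    an=lambda v:round(float(np.degrees(np.arctan2(v[1],v[0]))),1)
    print(n,'rib line',an(b-a),'mid',(a+b)/2,'rib from c',an((a+b)/2-np.array([.551,.091])),'tab',an(t-np.array([.551,.091])),'plate c',p,'tab from plate',an(t-p),an(b-a))
E
```

```text
side rib line 11.9 mid [0.56647726 0.09264428] rib from c 6.1 tab 2.7 plate c [0.5497483  0.09102787] tab from plate 2.6 11.9
top rib line -1.3 mid [0.57270538 0.09282602] rib from c 4.8 tab 1.4 plate c [0.55170478 0.0922405 ] tab from plate 0.0 -1.3
```

Request:
carry_out(increments=[[[0.06,0.2,-1],[0.14,-0.35,0],1],[[0,0,-1],[0.14,-0.35,0],1],[[0,0,-1],[0.14,-0.35,0],1],[[0,0,-1],[0.14,-0.35,0],1],[[0,0,-1],[0.14,-0.35,0],1],[[0,0,-1],[0.14,-0.35,0],1],[[0,0,-1],[0.14,-0.35,0],1],[[0,0,-1],[0.14,-0.35,0],1]])

```text
t: 11.35
tool_pos: [0.6221, -0.1264, 0.4628]
tool_rot: [-0.673, 1.46, 0.661]
contact_force: [0.5, 0.1, -0.9]
opening: 0.0854
```

Request:
carry_out(increments=[[[0,0,-1],[0,0,0],1],[[0,0,-1],[0,0,0],1],[[0,0,-1],[0,0,0],1],[[0,0,-1],[0,0,0],1],[[0,0,-1],[0,0,0],1],[[0,0,-1],[0,0,0],1],[[0,0,-1],[0,0,0],1],[[0,0,-1],[0,0,0],1]])

```text
t: 12.15
tool_pos: [0.6212, -0.121, 0.473]
tool_rot: [-0.026, 1.561, 0.008]
contact_force: [-0.7, 0.2, 0.9]
opening: 0.0852
```

Request:
carry_out(increments=[[[0,0,-1],[0,0,0],1],[[0,0,-1],[0,0,0],1],[[0,0,-1],[0,0,0],1],[[0,0,-1],[0,0,0],1],[[0,0,-1],[0,0,0],1],[[0,0,-1],[0,0,0],1],[[0,0,-1],[0,0,0],1],[[0,0,-1],[0,0,0],1]])

```text
t: 12.95
tool_pos: [0.6197, -0.1142, 0.4836]
tool_rot: [0.62, 1.464, -0.642]
contact_force: [-0.4, -0.3, 0.5]
opening: 0.0852
```

```bash
python3 st.py
```

```text
t 12.95 q [-0.298  0.028  1.508 -0.015  1.594  0.511] pos [ 0.6197 -0.1142  0.4836] x [ 0.006 -0.018 -1.   ] z [ 0.69  -0.724  0.017] yaw z -46.4 grasp [ 0.6207 -0.1169  0.3286]
F [-0.4  -0.32  0.46] M [ 0.07 -0.01  0.02] op 0.0852
```

Request:
carry_out(increments=[[[0.15,0.06,-0.8],[0.05,-0.2,-0.7],1],[[0,0,-0.8],[0.05,-0.2,-0.9],1],[[0,0,-0.8],[0.05,-0.2,-0.9],1],[[0,0,-0.8],[0,-0.1,-0.9],1],[[0,0,0],[0,0,-0.9],1],[[0,0,0],[0,0,-0.8],1],[[0,0,0],[0,0,0],1]])

```text
t: 13.65
tool_pos: [0.6222, -0.1234, 0.3869]
tool_rot: [0.884, 1.373, -0.883]
contact_force: [0.2, -0.6, -0.4]
opening: 0.0851
```

```bash
python3 st.py; python3 - <<'E'
from h import *
a=[]
for n,(u,v) in(('side',(320,190)),('top',(295,150))):
    im,d=get_image(n); a.append(cv2.resize(im[v:v+70,u:u+80],None,fx=5,fy=5,interpolation=cv2.INTER_CUBIC))
cv2.imwrite('pics/b5.png',np.hstack(a))
E
```

```text
t 13.65 q [-0.313  0.083  1.611 -0.002  1.438  0.825] pos [ 0.6222 -0.1234  0.3869] x [ 0.009 -0.005 -1.   ] z [ 0.42  -0.908  0.008] yaw z -65.2 grasp [ 0.6235 -0.1241  0.2319]
F [ 0.17 -0.62 -0.36] M [0.   0.01 0.05] op 0.0851
```

View pics/b5.png

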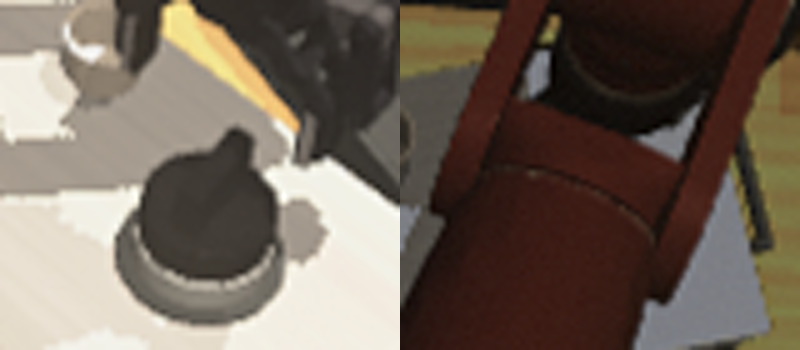

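Request:
carry_out(increments=[[[0.05,0.09,0],[0.05,-0.3,-0.75],1],[[0,0,0],[0,0,-0.8],1],[[0,0,0],[0,0,-0.7],1],[[0,0,0],[0,0,0],1]])

```text
t: 14.15
tool_pos: [0.6243, -0.1304, 0.344]
tool_rot: [0.885, 1.376, -0.882]
contact_force: [-0.2, 0.5, -0.7]
opening: 0.0854
```

```bash
python3 st.py
```

```text
t 14.15 q [-0.323  0.123  1.641  0.     1.37   0.815] pos [ 0.6243 -0.1304  0.344 ] x [ 0.007 -0.002 -1.   ] z [ 0.42  -0.907  0.005] yaw z -65.2 grasp [ 0.6254 -0.1307  0.189 ]
F [-0.17  0.48 -0.66] M [ 0.04  0.01 -0.  ] op 0.0854
```

Request:
carry_out(increments=[[[0.02,0.06,0],[-0.08,0.08,-0.12],1],[[0,0,0],[0,0,0],0.5],[[0,0,0],[0,0,0],0.3],[[0,0,0],[0,0,0],0.1],[[0,0,0],[0,0,0],0],[[0,0,0],[0,0,0],0],[[0,0,0],[0,0,0],0],[[0,0,0],[0,0,0],0]], squeeze=50)

```text
t: 14.95
tool_pos: [0.6229, -0.1286, 0.3425]
tool_rot: [0.885, 1.381, -0.883]
contact_force: [-0.9, -0.1, -0.8]
opening: 0.013
```

```bash
python3 st.py
```

```text
t 14.95 q [-0.321  0.122  1.645  0.     1.372  0.816] pos [ 0.6229 -0.1286  0.3425] x [ 0.002 -0.    -1.   ] z [ 0.42  -0.907  0.001] yaw z -65.2 grasp [ 0.6233 -0.1287  0.1875]
F [-0.87 -0.13 -0.82] M [-0.02  0.03 -0.03] op 0.013
```

Request:
carry_out(increments=[[[0,0,0.5],[0,0,0],0],[[0,0,0.6],[0,0,0],0],[[0,0,0.6],[0,0,0],0]])

```text
t: 15.25
tool_pos: [0.6229, -0.1287, 0.3425]
tool_rot: [0.751, 1.435, -0.749]
contact_force: [-0.2, -1.3, -0.2]
opening: 0.013
```

```bash
python3 st.py
```

```text
t 15.25 q [-3.210e-01  1.220e-01  1.645e+00  1.000e-03  1.372e+00  6.410e-01] pos [ 0.6229 -0.1287  0.3425] x [ 0.003  0.    -1.   ] z [ 0.572 -0.82   0.001] yaw z -55.1 grasp [ 0.6233 -0.1286  0.1875]
F [-0.16 -1.28 -0.18] M [-0.01 -0.03 -0.1 ] op 0.013
```

Turned 0.176 rad with a torque of only 0.1 N·m, so I'm continuing gently.

Request:
carry_out(increments=[[[0,0,0.5],[0,0,0],0],[[0,0,0.5],[0,0,0],0]])

```text
t: 15.45
tool_pos: [0.6229, -0.1287, 0.3425]
tool_rot: [0.671, 1.463, -0.668]
contact_force: [-0.0, 0.2, -0.4]
opening: 0.013
```

```bash
python3 st.py
```

```text
t 15.45 q [-3.210e-01  1.220e-01  1.645e+00  1.000e-03  1.373e+00  5.360e-01] pos [ 0.6229 -0.1287  0.3425] x [ 0.003  0.    -1.   ] z [ 0.654 -0.756  0.001] yaw z -49.1 grasp [ 0.6233 -0.1286  0.1875]
F [-0.04  0.2  -0.43] M [ 0.05  0.05 -0.1 ] op 0.013
```

Request:
carry_out(increments=[[[0,0,0.5],[0,0,0],0],[[0,0,0.5],[0,0,0],0]])

```text
t: 15.65
tool_pos: [0.6229, -0.1287, 0.3425]
tool_rot: [0.591, 1.487, -0.588]
contact_force: [-0.5, -0.3, -0.5]
opening: 0.0127
```

```bash
python3 st.py
```

```text
t 15.65 q [-0.321  0.122  1.645  0.002  1.373  0.432] pos [ 0.6229 -0.1287  0.3425] x [ 0.003  0.001 -1.   ] z [ 0.729 -0.684  0.001] yaw z -43.2 grasp [ 0.6233 -0.1286  0.1875]
F [-0.49 -0.34 -0.46] M [-0.03  0.03 -0.14] op 0.0127
```

Request:
carry_out(increments=[[[0,0,1],[0,0,0],0],[[0,0,1],[0,0,0],0],[[0,0,1],[0,0,0],0],[[0,0,1],[0,0,0],0],[[0,0,1],[0,0,0],0],[[0,0,1],[0,0,0],0],[[0,0,0.4],[0,0,0],0],[[0,0,0],[0,0,0],0]])

```text
t: 16.45
tool_pos: [0.6232, -0.1288, 0.344]
tool_rot: [0.07, 1.566, -0.066]
contact_force: [0.8, -0.0, -0.3]
opening: 0.0132
```

```bash
python3 st.py; python3 - <<'E'
from h import *
im,d=get_image('side'); cv2.imwrite('pics/s6.png',cv2.resize(im[190:270,310:420],None,fx=6,fy=6,interpolation=cv2.INTER_CUBIC))
E
```

```text
t 16.45 q [-0.321  0.121  1.643  0.003  1.375 -0.235] pos [ 0.6232 -0.1288  0.344 ] x [ 0.003  0.002 -1.   ] z [ 0.996 -0.087  0.003] yaw z -5.0 grasp [ 0.6237 -0.1284  0.189 ]
F [ 0.8  -0.03 -0.31] M [-0.03  0.02 -0.04] op 0.0132
```

View pics/s6.png

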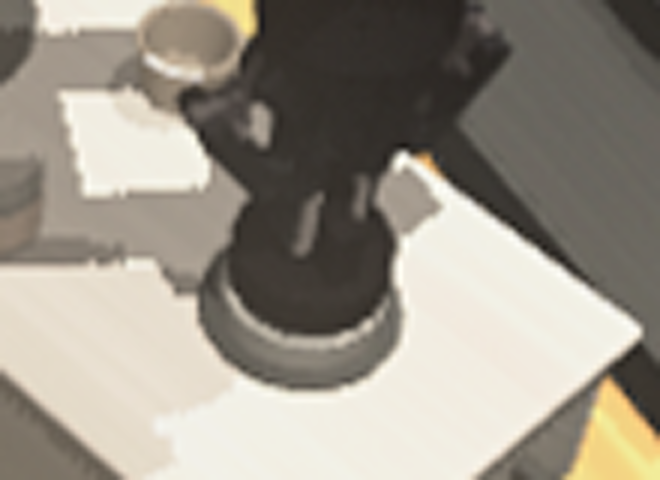

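Request:
carry_out(increments=[[[0,0,0],[0,0,0.3],0],[[0,0,0],[0,0,0.4],0],[[0,0,0],[0,0,0.5],0],[[0,0,0],[0,0,0.5],0]])

```text
t: 16.9
tool_pos: [0.6226, -0.1286, 0.3779]
tool_rot: [0.073, 1.571, -0.067]
contact_force: [-0.1, 0.5, -2.2]
opening: 0.0137
```

```bash
python3 st.py
```

```text
t 16.9 q [-0.321  0.095  1.613  0.003  1.435 -0.232] pos [ 0.6226 -0.1286  0.3779] x [-0.001  0.004 -1.   ] z [ 0.996 -0.089 -0.001] yaw z -5.1 grasp [ 0.6224 -0.128   0.2229]
F [-0.08  0.46 -2.25] M [-0.01 -0.01 -0.03] op 0.0137
```

Free. Raise to about 75 mm above where it sat.

Request:
carry_out(increments=[[[0,0,0],[0,0,0.6],0],[[0,0,0],[0,0,0.6],0],[[0,0,0],[0,0,0.5],0],[[0,0,0],[0,0,0.4],0],[[0,0,0],[0,0,0.2],0],[[0,0,0],[0,0,0],0],[[0,0,0],[0,0,0],0]])

```text
t: 17.6
tool_pos: [0.6229, -0.1287, 0.4328]
tool_rot: [0.072, 1.564, -0.069]
contact_force: [-0.2, -0.1, -2.2]
opening: 0.013
```

```bash
python3 st.py; python3 - <<'E'
from h import *
im,d=get_image('side'); P=cloud('side',d); cv2.imwrite('pics/s7.png',cv2.resize(im[140:290,220:420],None,fx=4,fy=4,interpolation=cv2.INTER_CUBIC))
r=masks_of('side','cap')
for x in r[:3]: w=P[x['region']]; print(x['p'],x['centre'],np.nanpercentile(w,[2,50,98],axis=0).round(3))
E
```

```text
t 17.6 q [-0.321  0.062  1.556  0.003  1.518 -0.232] pos [ 0.6229 -0.1287  0.4328] x [ 0.006  0.002 -1.   ] z [ 0.996 -0.09   0.005] yaw z -5.1 grasp [ 0.6238 -0.1284  0.2778]
F [-0.21 -0.13 -2.15] M [ 0.   -0.06 -0.03] op 0.013
0.87 [252.4, 297.5] [[ 0.314 -0.134  0.005]
 [ 0.341 -0.112  0.023]
 [ 0.37  -0.078  0.055]]
0.8 [285.7, 359.1] [[ 0.313 -0.308  0.01 ]
 [ 0.34  -0.284  0.024]
 [ 0.371 -0.25   0.055]]
0.75 [367.0, 210.4] [[ 0.592 -0.161  0.235]
 [ 0.614 -0.144  0.256]
 [ 0.655 -0.099  0.287]]
```

View pics/s7.png

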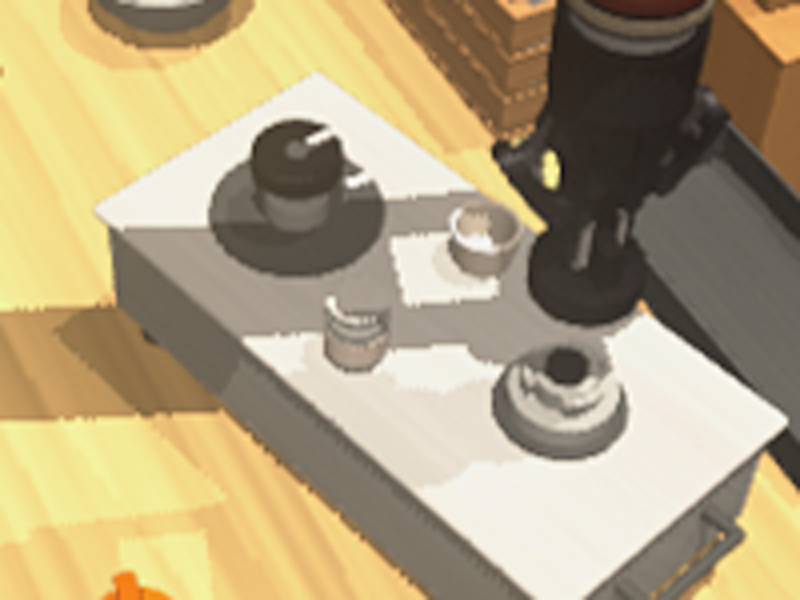

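```bash
python3 -c "
from station import *
o=get_obs(); print(o['dq'].round(3),o['opening']); print(finish_job())"
```

```text
[-0.     0.003  0.005  0.    -0.004 -0.002] 0.013439340419392268
the job is handed in; nothing more can be done
None
```

The vent wheel is on its tab, the cap is off and held above its neck, and the job was handed in at about 17.7 s of the 69 s allowed. `finish_job()` gives no verdict.

**What I did**
- **Wheel:** I gripped it across its diameter, turned it about 3.02 rad counter-clockwise, and let go.
- **Cap:** I gripped the black cap by its bar. It turned freely counter-clockwise, well past the 0.3 rad where a wrong-way stop would have come. I turned it 1.05 rad, felt the seal push it up about 1.5 mm, and lifted it straight off.

**Last checks**
- **Wheel angle:** after release, the rib measured about 3° from the tab in both cameras, against a tolerance of about 11°. Fitting the rib's line alone was noisier: in the side camera it came out about 9° off the tab. The last picture showed the rib in the same place.
- **Cap:** it is in the fingers (opening 13 mm) and the arm is at rest. The skirt's lower edge is about 90 mm above where it sat, centred over the neck. The tool is within 0.01 rad of vertical.
- **Bystanders:** the ramekin and spice tin look undisturbed in the last picture. I did not measure their positions again. The jar, bowl, mug and tub were not checked at the end; the arm did not go near them.

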